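Sweep check discs through the tray gate

TASK

On the sorting tray, push the three small round steel discs with the fingertips, one at a time, through the gap in the tray's wall so that each drops into the slot behind it before the next follows. Slide them along the deck, never lifting them, and leave the hexagonal nut, the vial and the crucible on the tray standing where they are.

Things in the scene. Friction and masses are not known exactly. Their poses are not given: they have to be found in the camera images.
- tray: Fixed white sorting tray with bare aluminium rims; its place and yaw vary. Origin on the bench surface, z up. Its flat deck, 56 mm above the origin, spans tray x -120 to 120 mm, y -100 to 145 mm, inside rims 4 mm thick and 20 mm high above the deck. The -y rim is the gate wall: it has one gap, 40 mm wide, at tray x = 0. Bench clutter stands 50 mm or more outside the tray.
- gate (a point): Middle of the gap in the gate wall, at deck height, half-way through the wall's 4 mm thickness (tray x 0, y -102 mm). The deck ends at tray y -104 mm, flush with the wall's outer face. Axes as the tray's: discs go through along -y.
- slot (a point): Floor centre of the slot, an open-topped well right behind the gap (tray x 0, y -126 mm), 50 mm along tray x, 44 mm along tray y. Its floor lies 50 mm below the deck, its outer walls are 5 mm thick and stand 20 mm above the deck. A disc falls in once its centre is well past the deck's edge.
- disc1_center (a point): Centre (half-way up) of a loose round steel disc, 26 mm diameter, 10 mm thick, about 40 g, lying flat on the deck 5 mm below this point. It slides with friction and stops when no longer pushed. The three discs are alike.
- disc2_center (a point): Centre (half-way up) of a loose round steel disc, 26 mm diameter, 10 mm thick, about 40 g, lying flat on the deck 5 mm below this point. It slides with friction and stops when no longer pushed. The three discs are alike.
- disc3_center (a point): Centre (half-way up) of a loose round steel disc, 26 mm diameter, 10 mm thick, about 40 g, lying flat on the deck 5 mm below this point. It slides with friction and stops when no longer pushed. The three discs are alike.
- nut_mid (a point): Loose, on the deck; leave it alone. Centre (half-way up) of a dark steel hexagonal nut, 30 mm across flats, 15 mm high, about 70 g.
- vial_mid (a point): Loose, on the deck; leave it alone. Centre (half-way up) of a small upright amber vial with white cap, 26 mm diameter, 40 mm high, about 50 g. Its z axis is upright.
- crucible_mid (a point): Loose, on the deck; leave it alone. Centre (half-way up) of a small white ceramic crucible, 38 mm rim diameter, 28 mm high, about 50 g. Its z axis is upright.
There are look-alikes about, which are no part of the job. What is shaped like the part that bears disc1_center but green or orange is not meant.

How it is judged:
By the outcome, as a careful person would: the job done as asked, in the order asked, and still so for the second after the job is handed in, with the robot touching nothing.
It also fails if it takes over 72 s, if anything falls off the work surface, if the arm or the gripper's body presses on something with over 40 N, if the wrist force passes 120 N, or if a joint passes its speed limit or range.

ROBOT

A 6-joint arm with a two-finger parallel gripper is mounted at the origin on the work surface. World frame = base frame: x ahead of the robot, y to its left, z up, the work surface at z = 0. Lengths are in m, angles in rad, forces in N, time in s.
With the tool pointing down it reaches from about 0.35 to 0.975 m from the base axis. Payload 4.9 kg.
Tool frame: the origin (TCP) lies at the very end of the fingers, on their centre line; the grasp point (between the pads) lies behind it (manip.pinch_z is the y of the grasp point in the tool frame, in m); y points along the fingers, x is the direction in which the jaws open and shut, and the axes are right-handed (so a half turn about y gives the same grasp; the last joint's range is limited). The gripper opens to 85 mm and grips with 20 to 120 N. Pads are 22 mm wide; open, the fingers measure 114 mm over their backs; the gripper's body (76 mm by 85 mm) begins 54 mm behind the grasp point. The pads swing forward as they close: fully open they stand 13 mm farther back than shut.
Start: joints at [1.089, 0.053, 1.613, -0, 1.476, -0.119], TCP at [0.222, 0.584, 0.231] pointing down, gripper open.
Joint ranges: [-3.01, 3.01], [-1.01, 2.22], [0.06, 2.58], [-1.02, 4.17], [0.09, 2.62], [-3.14, 3.14]. Speed limits (rad/s): [2.57, 2.57, 3.14, 3.14, 3.14, 3.14].

INTERFACE

Orientations are given as a unit quaternion [w, x, y, z].
In Python, from plant import manip gives the robot as it stands.
- The arm moves only by the tool drive_tool, never from a script. Its argument "motion" is a list of rows, each a list of 3 entries, a list of its own where there are three numbers: the shift along the tool's x, y, z in units of 25 mm (1.0 is 25 mm), then the turn, a rotation vector about the tool's x, y, z in units of 5 degrees (1.0 is 5 degrees), then the closure, from -1 (fully open) to 1 (shut). A call has 1 to 12 rows; each row shifts and turns the commanded pose from where the row before left it, along the tool's axes as they then stand; what a row does not reach is not made up. A row lasts 1/10 s, in which the tool goes at most 50 mm and 8.59 degrees, less where a joint would pass 70% of its speed; a pose out of reach is approached as far as the arm can. A call is refused whole if a number of a shift passes 1 or a number of a turn 1, either way. A call with a gripper value outside its range is refused whole. The fingers move at their own pace and stop on an object; the grip force is fixed at half the most. Time passes only in rows, so rows that do not move let the fingers close. It gives the time, the measured TCP pose, the force and the opening at its end, in the units of the state.
- manip.state(): the state, without advancing time (a new reading comes with each control period).
- manip.grab_frame(name): name is "side" or "top"; returns a dict with "img" (400x640x3 uint8, blue, green, red), "range_z" (400x640 float32, m along the optical axis (not along the pixel's ray), 0 where there is no reading), "camera_matrix" (3x3 intrinsics, pixels), "world_from_camera" (4x4, takes a point from camera to world coordinates). Camera axes: x right, y down, z forward; pixel columns grow to the right and rows downward; lengths in m; the calibration is good to about 2 mm. A picture is of the moment at which its call begins.
- manip.job_done(): hands the job in, once; it reports no verdict.
The state is a dict: "time": time; "joint_pos": joint angles; "joint_vel": joint speeds; "joint_efforts": joint torques, N m; "tool_pos": TCP position; "tool_rot": TCP orientation; "contact_force": force on the tool from outside, world axes, zero at the start; "ft_torque": the same for the moment, N m; "gripper_width": opening from 0.0 (shut) to 1.0 (fully open).
Only numpy, scipy, OpenCV 4.12 (cv2) and the standard library are available. Lean on these libraries where they do the work, as an engineer would, in place of code of your own. Each camera call takes 0.05 s, during which the arm holds its last target. There are 200 camera calls.

## Working session

There is one attempt and no reset: what is moved stays moved. The work goes in short steps, Python scripts to look and compute and a tool call to move; the robot and the scene stay as the last step left them, time stands still between calls to the robot, and variables do not carry over. Pictures are saved under pics/ and viewed, about 8 in all and at most 12, crops included, and the job is handed in when it is done.

Besides the shell and the picture viewer there is one more tool, called after "Call:" as name(argument=value, ...), one argument or row to a line, values as JSON. drive_tool: Moves the arm, as the interface text tells. Its arguments: {"type":"object","properties":{"motion":{"type":"array","items":{"type":"array"}}},"required":["motion"]}

```bash
mkdir -p pics; ls; python3 - <<'E'
from plant import manip
import cv2,numpy as np
print(manip.state(), manip.pinch_z)
for n in("top","side"):
    f=manip.grab_frame(n); cv2.imwrite(f"pics/{n}0.png",f["img"]); np.savez(f"{n}0.npz",**f); print(f["world_from_camera"].round(3).tolist(),f["camera_matrix"].tolist())
E
```

```text
pics
{'time': 0.0, 'joint_pos': array([ 1.08901023e+00,  5.33699130e-02,  1.61430307e+00,  9.74518965e-06,
        1.47603011e+00, -1.18947929e-01]), 'joint_vel': array([-1.28478103e-03, -2.07278950e-04,  1.73456097e-03,  2.87156631e-04,
       -4.58971797e-05, -6.88277024e-04]), 'joint_efforts': array([-1.50266591e-03, -3.93675578e+01, -3.70175171e+01, -1.98447301e-04,
        7.03208192e-03,  3.59256358e-07]), 'tool_pos': array([0.22150091, 0.58375413, 0.23004953]), 'tool_rot': array([-0.58166211,  0.58235181,  0.40091936, -0.40224274]), 'contact_force': array([ 0.80661272, -1.28752791,  0.42350812]), 'ft_torque': array([-0.00515995, -0.04890458,  0.01381181]), 'gripper_width': 0.9997726319710261} -0.0187
[[0.023, -0.986, 0.167, 0.503], [-1.0, -0.024, -0.008, 0.003], [0.012, -0.166, -0.986, 0.813], [0.0, 0.0, 0.0, 1.0]] [[503.040857920846, 0.0, 318.41406188122465], [0.0, 503.040857920846, 198.00316045629037], [0.0, 0.0, 1.0]]
[[-0.861, -0.315, 0.4, 0.264], [-0.509, 0.523, -0.683, 0.579], [0.006, -0.792, -0.611, 0.586], [0.0, 0.0, 0.0, 1.0]] [[472.2817376421192, 0.0, 313.16143913772135], [0.0, 472.2817376421192, 203.188606187276], [0.0, 0.0, 1.0]]
```

View pics/top0.png

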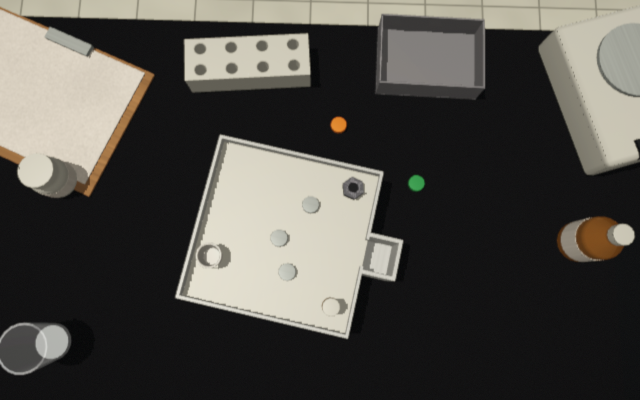

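View pics/side0.png

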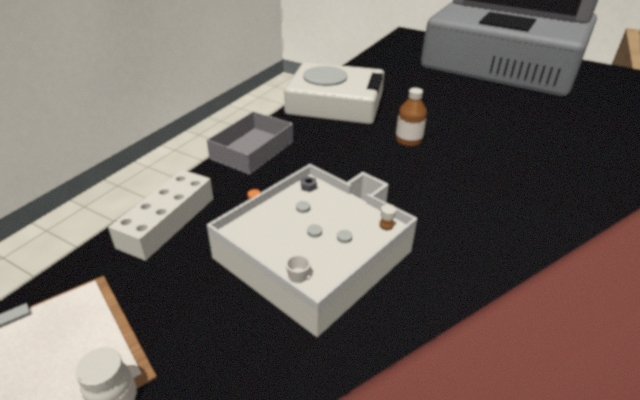

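The top view shows the discs at about (311,205), (279,238) and (287,272). The nut is at (353,188), the vial at (332,306), the crucible at (211,256) and the slot at (381,258). The side view agrees. Next I'll measure the tray frame and the objects.

```bash
cat >h.py <<'E'
import numpy as np,cv2
def ray(f,uv,z):
    K=f["camera_matrix"];T=f["world_from_camera"]
    uv=np.atleast_2d(np.asarray(uv,float)); d=np.c_[uv,np.ones(len(uv))]@np.linalg.inv(K).T@T[:3,:3].T
    o=T[:3,3]; return (o+d*((z-o[2])/d[:,2])[:,None])[:,:2]
def proj(f,p):
    T=f["world_from_camera"]; c=(np.atleast_2d(p)-T[:3,3])@T[:3,:3]; c=c@f["camera_matrix"].T; return c[:,:2]/c[:,2:]
def fit(src,dst):
    a,b=src-src.mean(0),dst-dst.mean(0); th=np.arctan2((a[:,0]*b[:,1]-a[:,1]*b[:,0]).sum(),(a*b).sum())
    R=np.array([[np.cos(th),-np.sin(th)],[np.sin(th),np.cos(th)]]); return th,R,dst.mean(0)-R@src.mean(0)
def load(n): return dict(np.load(n))
E
python3 - <<'E'
from h import *
f=load("top0.npz");im=f["img"];g=cv2.cvtColor(im,cv2.COLOR_BGR2GRAY)
m=(g>85).astype(np.uint8); m[:105]=0
n,l,s,c=cv2.connectedComponentsWithStats(m); k=l[230,250]; print(s[k])
m=((l==k)*255).astype(np.uint8)
m=cv2.morphologyEx(m,cv2.MORPH_CLOSE,np.ones((15,15)))
cn=max(cv2.findContours(m,cv2.RETR_EXTERNAL,cv2.CHAIN_APPROX_NONE)[0],key=len)[:,0].astype(float)
P=np.array([[221,136],[383,172],[348,337],[177,297]],float)
# fit each side line
L=[]
for i in range(4):
    a,b=P[i],P[(i+1)%4]; d=(b-a)/np.linalg.norm(b-a);t=(cn-a)@d/np.linalg.norm(b-a);o=(cn-a)@[-d[1],d[0]]
    sel=(abs(o)<4)&(t>.06)&(t<.94)&((t<.3)|(t>.72)|(i!=1))
    vx,vy,x,y=cv2.fitLine(cn[sel].astype(np.float32),cv2.DIST_HUBER,0,.01,.01).ravel();L.append(np.cross([x,y,1],[x+vx,y+vy,1]));print(i,sel.sum())
C=[np.cross(L[i-1],L[i]) for i in range(4)];C=np.array([c[:2]/c[2] for c in C]);print(C.round(1).tolist())
W=ray(f,C,.076)
src=None
# side1 (C1-C2) is gate wall -y. 
for s_ in(1,-1):
    S=np.array([[-124*s_,149],[-124*s_,-104],[124*s_,-104],[124*s_,149]])/1000
    th,R,t=fit(S,W); r=W-(S@R.T+t); print(s_,np.degrees(th),t,np.linalg.norm(r,axis=1).round(4))
    if np.abs(r).max()<.01: best=(th,R,t)
th,R,t=best; np.savez("tray.npz",th=th,R=R,t=t)
hsv=cv2.cvtColor(im,cv2.COLOR_BGR2HSV)
for u,v in[(311,205),(279,238),(287,272),(250,200),(332,306)]: print((u,v),im[v,u],hsv[v,u])
big=cv2.resize(im[120:350,165:415],None,fx=3,fy=2.6*3/2.6,interpolation=cv2.INTER_CUBIC)[:600]
def tw(p): return np.asarray(p)@R.T+t
for x,y,z in[(0,-102,56),(-120,-100,56),(120,-100,56),(120,145,56),(-120,145,56),(0,-126,56)]:
    q=proj(f,[[*tw([x/1000,y/1000]),z/1000]])[0]; cv2.circle(big,tuple(int(a) for a in ((q-[165,120])*3+1).round()),4,(0,0,255),1)
# disc mask: red minus blue lower than deck
d=im[...,2].astype(int)-im[...,0]
dm=np.zeros_like(g); cv2.fillPoly(dm,[proj(f,np.c_[tw(np.array([[-115,-95],[115,-95],[115,140],[-115,140]])/1000),[.056]*4]).astype(np.int32)],255)
print("deck d",np.median(d[dm>0]))
mm=((dm>0)&(d<np.median(d[dm>0])-6)).astype(np.uint8)
n,l,s,c=cv2.connectedComponentsWithStats(mm)
for i in range(1,n):
    if s[i,4]>60:
        w=ray(f,c[i],.065)[0]; print(c[i].round(1),s[i],"world",w.round(4),"tray",((w-t)@R*1000).round(1))
cv2.imwrite("pics/ov.png",big)
E
```

```text
[  175   134   228   205 31036]
0 143
1 77
2 150
3 141
[[219.3, 134.1], [383.1, 171.4], [347.3, 338.3], [174.6, 297.5]]
1 -11.102227592173673 [0.56990924 0.02859307] [0.2498 0.2472 0.2497 0.2472]
-1 -11.689802472589461 [0.56968305 0.02863866] [0.0006 0.0006 0.0005 0.0006]
(311, 205) [173 183 182] [ 33  14 183]
(279, 238) [182 193 191] [ 35  15 193]
(287, 272) [183 194 192] [ 35  14 194]
(250, 200) [201 217 222] [ 23  24 222]
(332, 306) [196 212 216] [ 24  24 216]
deck d 20.0
[352.9 188. ] [343 177  21  23 370] world [ 0.646  -0.0546] tray [ 91.6 -66. ]
[310.5 204.5] [302 197  18  16 225] world [0.6192 0.009 ] tray [52.4 -9.2]
[278.9 237.7] [271 230  17  17 229] world [0.5681 0.0546] tray [-6.8 25.1]
[203.  254.5] [198 246  14  20 120] world [0.5407 0.1657] tray [-56.1 128.3]
[287.  271.5] [279 264  17  17 235] world [0.5186 0.041 ] tray [-52.5   1.8]
```

View pics/ov.png

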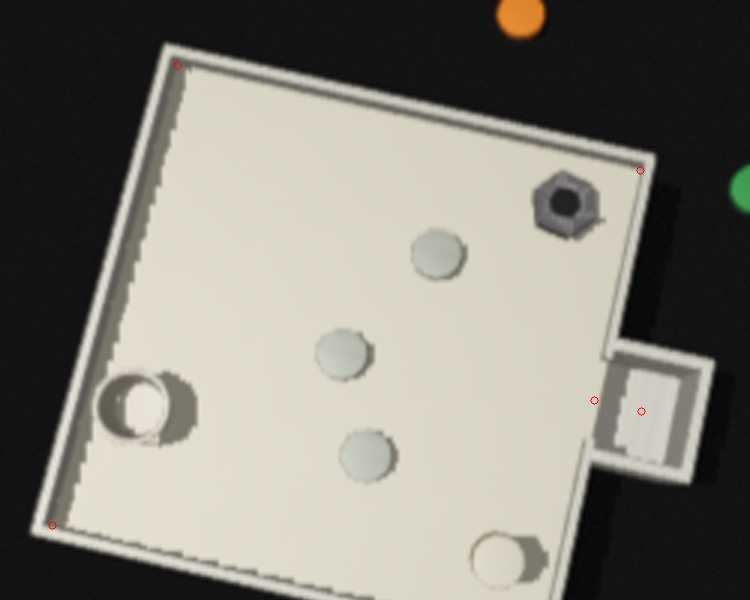

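The overlay fits: tray yaw is -11.7° with 0.6 mm residual. In tray mm, the discs are at A(52,-9), B(-7,25) and C(-52,2). The order will be B straight through, then A and C, each pushed sideways to x=0 and then out through the gap.

```bash
cat >>h.py <<'E'
from scipy.spatial.transform import Rotation as Ro
def st(manip):
    s=manip.state();T=np.load("tray.npz");R=np.eye(3);R[:2,:2]=T["R"]
    q=s["tool_rot"];A=Ro.from_quat(np.r_[q[1:],q[0]]).as_matrix()
    p=(R.T@(s["tool_pos"]-np.r_[T["t"],.056]))*1000; B=R.T@A
    print("t",round(s["time"],2),"tray mm",p.round(1),"F",s["contact_force"].round(1),"w",round(s["gripper_width"],3),"j6",s["joint_pos"][5].round(2)); return p,B,s
def togo(manip,goal,zdir=(0,-1,0)):
    p,B,s=st(manip); D=np.c_[np.cross((0,0,-1),zdir),(0,0,-1),zdir]
    print("shift tool units",(B.T@(np.array(goal)-p)/25).round(2),"turn units",(Ro.from_matrix(B.T@D).as_rotvec(degrees=True)/5).round(2)); print(B.round(3))
E
python3 - <<'E'
from h import *
from plant import manip
togo(manip,(-4,62,60)); togo(manip,(-4,62,60),(0,1,0))
f=load("top0.npz");T=np.load("tray.npz");z=f["range_z"]
v,u=np.mgrid[:400,:640];K=f["camera_matrix"];W=f["world_from_camera"]
P=np.stack([(u-K[0,2])/K[0,0]*z,(v-K[1,2])/K[1,1]*z,z],-1)@W[:3,:3].T+W[:3,3]
print("clutter left max z",P[:,:150][z[:,:150]>0][:,2].max(),"on tray",P[140:330,180:380][...,2].max())
print("vial",(ray(f,[332,306],.096)-T["t"])@T["R"]*1000,"cruc",(ray(f,[210,256],.084)-T["t"])@T["R"]*1000)
E
```

```text
t 0.1 tray mm [-453.4  473.1  174.2] F [-0.4  0.2 -0.5] w 0.997 j6 -0.12
shift tool units [-13.39   4.59 -20.35] turn units [-2.000e-02 -1.982e+01 -1.000e-02]
[[ 0.158 -0.    -0.987]
 [ 0.987 -0.002  0.158]
 [-0.002 -1.     0.   ]]
t 0.1 tray mm [-453.4  473.1  174.2] F [-0.4  0.2 -0.5] w 0.997 j6 -0.12
shift tool units [-13.39   4.59 -20.35] turn units [ 1.000e-02  1.618e+01 -2.000e-02]
[[ 0.158 -0.    -0.987]
 [ 0.987 -0.002  0.158]
 [-0.002 -1.     0.   ]]
clutter left max z 0.0888827509321416 on tray 0.812601004959641
vial [[-84.89167566 -72.23149313]] cruc [[-56.07386199 113.65835083]]
```

Call:
drive_tool(
  motion=[
    [[-0.66,0,-1],[0,0,0],1],
    [[-0.66,0,-1],[0,0,0],1],
    [[-0.66,0,-1],[0,0,0],1],
    [[-0.66,0,-1],[0,0,0],1],
    [[-0.66,0,-1],[0,0,0],1],
    [[-0.66,0,-1],[0,0,0],1],
    [[-0.66,0,-1],[0,0,0],1],
    [[-0.66,0,-1],[0,0,0],1],
    [[-0.66,0,-1],[0,0,0],1],
    [[-0.66,0,-1],[0,0,0],1],
    [[-0.66,0,-1],[0,0,0],1],
    [[-0.66,0,-1],[0,0,0],1],
  ],
)

```text
time: 1.3
tool_pos: [0.4323, 0.2915, 0.2308]
tool_rot: [0.582, -0.582, -0.401, 0.402]
contact_force: [-0.0, -0.3, 0.4]
gripper_width: 0.001
```

Call:
drive_tool(
  motion=[
    [[-0.66,0,-1],[0,0,0],1],
    [[-0.66,0,-1],[0,0,0],1],
    [[-0.66,0,-1],[0,0,0],1],
    [[-0.66,0,-1],[0,0,0],1],
    [[-0.66,0,-1],[0,0,0],1],
    [[-0.66,0,-1],[0,0,0],1],
    [[-0.66,0,-1],[0,0,0],1],
    [[-0.66,0,-1],[0,0,0],1],
    [[0,0,0],[0,1,0],1],
    [[0,0,0],[0,1,0],1],
    [[0,0,0],[0,1,0],1],
    [[0,0,0],[0,1,0],1],
  ],
)

```text
time: 2.5
tool_pos: [0.5718, 0.0982, 0.2305]
tool_rot: [0.644, -0.643, -0.293, 0.294]
contact_force: [-0.1, -0.5, -0.8]
gripper_width: 0.002
```

Call:
drive_tool(
  motion=[
    [[0,0,0],[0,1,0],1],
    [[0,0,0],[0,1,0],1],
    [[0,0,0],[0,1,0],1],
    [[0,0,0],[0,1,0],1],
    [[0,0,0],[0,1,0],1],
    [[0,0,0],[0,1,0],1],
    [[0,0,0],[0,1,0],1],
    [[0,0,0],[0,1,0],1],
    [[0,0,0],[0,1,0],1],
    [[0,0,0],[0,1,0],1],
    [[0,0,0],[0,1,0],1],
    [[0,0,0],[0,1,0],1],
  ],
)

```text
time: 3.7
tool_pos: [0.5718, 0.0983, 0.2306]
tool_rot: [-0.704, 0.704, -0.068, 0.067]
contact_force: [0.2, -0.5, -0.6]
gripper_width: 0.001
```

```bash
python3 - <<'E'
from h import *
from plant import manip
togo(manip,(-6.5,58,30),(0,1,0))
f=manip.grab_frame("side");cv2.imwrite("pics/s1.png",f["img"][60:340,150:500].repeat(2,0).repeat(2,1))
E
```

```text
t 3.7 tray mm [-12.1  68.6 174.6] F [ 0.2 -0.5 -0.6] w 0.001 j6 0.23
shift tool units [ 0.22  5.78 -0.43] turn units [ 0.    0.14 -0.01]
[[ 1.    -0.001 -0.012]
 [ 0.012 -0.     1.   ]
 [-0.001 -1.    -0.   ]]
```

View pics/s1.png

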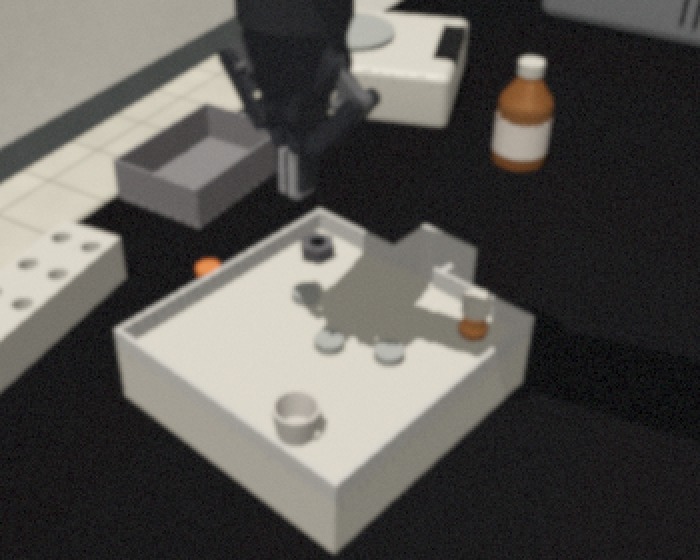

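The fingers hang shut above the tray, with narrow tips at crop pixel (297,190) and nothing disturbed. I'll descend behind B with a small opening to cradle it.

Call:
drive_tool(
  motion=[
    [[0.2,1,-0.2],[0,0.14,0],0.76],
    [[0,1,-0.2],[0,0,0],0.76],
    [[0,1,0],[0,0,0],0.76],
    [[0,1,0],[0,0,0],0.76],
    [[0,1,0],[0,0,0],0.76],
    [[0,0.8,0],[0,0,0],0.76],
    [[0,0.4,0],[0,0,0],0.76],
    [[0,0.4,0],[0,0,0],0.76],
    [[0,0,0],[0,0,0],0.76],
  ],
)

```text
time: 4.65
tool_pos: [0.5744, 0.0876, 0.0652]
tool_rot: [-0.703, 0.704, -0.071, 0.07]
contact_force: [0.1, 0.3, 0.1]
gripper_width: 0.113
```

```bash
python3 - <<'E'
from h import *
from plant import manip
st(manip)
f=manip.grab_frame("side");cv2.imwrite("pics/s2.png",f["img"][100:300,200:430].repeat(3,0).repeat(3,1))
E
```

```text
t 4.65 tray mm [-7.3 58.7  9.2] F [0.1 0.3 0.1] w 0.113 j6 0.22
```

View pics/s2.png

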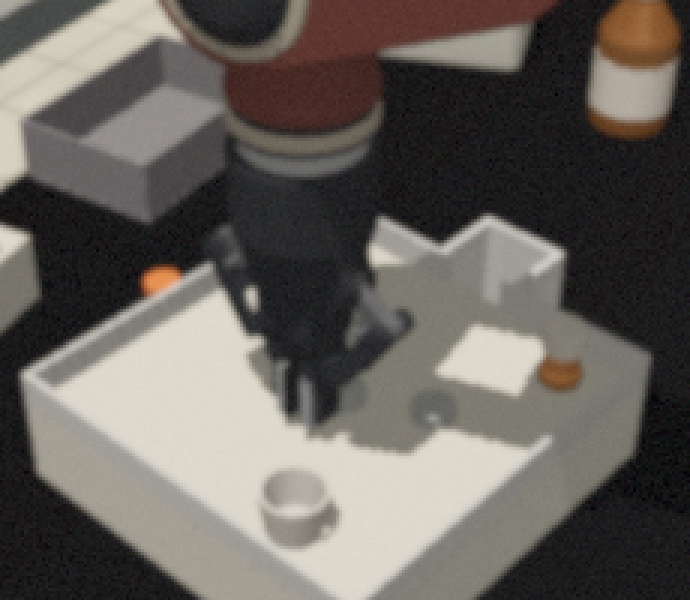

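The fingers are straddling the line behind B near crop (305,420). I'll lower 5 mm more and push B slowly.

Call:
drive_tool(
  motion=[
    [[0,0.2,0],[0,0,0],0.76],
    [[0.02,0,-0.2],[0,0,0],0.76],
    [[0.02,0,-0.2],[0,0,0],0.76],
    [[0.02,0,-0.3],[0,0,0],0.76],
    [[0.02,0,-0.4],[0,0,0],0.76],
    [[0.02,0,-0.4],[0,0,0],0.76],
    [[0.02,0,-0.4],[0,0,0],0.76],
    [[0.02,0,-0.4],[0,0,0],0.76],
    [[0.02,0,-0.4],[0,0,0],0.76],
    [[0.03,0,-0.4],[0,0,0],0.76],
    [[0.03,0,-0.4],[0,0,0],0.76],
    [[0.03,0,-0.4],[0,0,0],0.76],
  ],
)

```text
time: 5.9
tool_pos: [0.5617, -0.01, 0.0613]
tool_rot: [0.704, -0.704, 0.071, -0.071]
contact_force: [0.1, 0.8, -0.1]
gripper_width: 0.12
```

```bash
cat >>h.py <<'E'
def look(manip,n):
    f=manip.grab_frame("top");im=f["img"];T=np.load("tray.npz");R,t=T["R"],T["t"]
    for i,p in enumerate([(0,-102),(0,-126)]): pass
    # rectified deck view: 2.4 px/mm, tray +x right, +y up
    S=2.2;xs,ys=np.meshgrid(np.arange(-125,125,1/S),np.arange(150,-155,-1/S)*0.85)
    w=np.c_[np.c_[xs.ravel(),ys.ravel()]/1000@R.T+t,np.full(xs.size,.063)]
    q=proj(f,w).astype(np.float32).reshape(*xs.shape,2)
    cv2.imwrite(f"pics/{n}.png",cv2.remap(im,q[...,0],q[...,1],cv2.INTER_CUBIC)); np.savez(n+".npz",**f)
    q=proj(f,np.c_[np.array([[-115,-103],[115,-103],[115,140],[-115,140]])/1000@R.T+t,[.056]*4])
    dm=np.zeros(im.shape[:2],np.uint8);cv2.fillPoly(dm,[q.astype(np.int32)],255)
    d=im[...,2].astype(int)-im[...,0];g=im.max(2)
    mm=((dm>0)&(d<14)&(g>60)).astype(np.uint8);_,l,s,c=cv2.connectedComponentsWithStats(mm)
    for i in range(1,len(s)):
        if s[i,4]>60: print(c[i].round(),s[i,2:],"tray",((ray(f,c[i],.065)[0]-t)@R*1000).round(1))
E
python3 - <<'E'
from h import *
from plant import manip
st(manip);look(manip,"b1")
E
```

```text
t 5.9 tray mm [  0.  -39.5   5.3] F [ 0.1  0.8 -0.1] w 0.12 j6 0.05
[354. 180.] [16  7 61] tray [103.9 -65.5]
[203. 254.] [ 13  19 114] tray [-56.2 128.5]
[313. 277.] [ 20  24 151] tray [-51.7 -37.5]
[287. 272.] [ 18  17 237] tray [-52.5   1.9]
[353. 295.] [ 14  54 120] tray [ -63.8 -100.1]
```

View pics/b1.png

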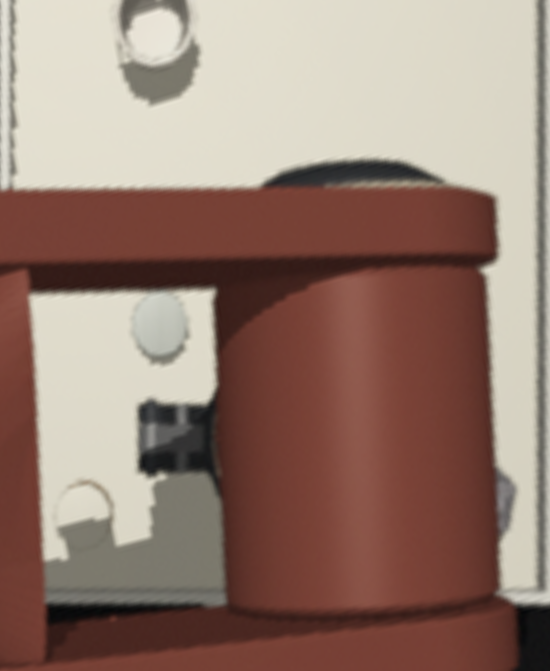

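The arm hides B in the top view, at (360,440) in the rectified picture. C, at (160,325), is untouched. I'll go on to the gate, shut the fingers and push B through.

Call:
drive_tool(
  motion=[
    [[0,0,-0.4],[0,0,0],0.76],
    [[0,0,-0.4],[0,0,0],0.76],
    [[0,0,-0.4],[0,0,0],0.76],
    [[0,0,-0.4],[0,0,0],0.76],
    [[0,0,0.2],[0,0,0],1],
    [[0,0,0],[0,0,0],1],
    [[0,0,-0.3],[0,0,0],1],
    [[0,0,-0.2],[0,0,0],1],
    [[0,0,-0.2],[0,0,0],1],
    [[0,0,-0.2],[0,0,0],1],
    [[0,0,0],[0,0,0],1],
  ],
)

```text
time: 7.05
tool_pos: [0.5503, -0.0662, 0.0613]
tool_rot: [-0.703, 0.704, -0.071, 0.071]
contact_force: [-0.7, 1.5, 0.8]
gripper_width: -0.004
```

Call:
drive_tool(
  motion=[
    [[0,0,0.4],[0,0,0],1],
    [[0,-0.5,0.8],[0,0,0],1],
    [[0,-1,0.5],[0,0,0],1],
    [[0,-1,0.6],[0,0,0],1],
    [[1,-0.5,0.8],[0,0,0],1],
    [[1,0,0.3],[0,0,0],1],
    [[1,0,0],[0,0,0],1],
    [[0.8,0,0],[0,0,0],1],
    [[0,0,0],[0,0,0],1],
  ],
)

```text
time: 7.95
tool_pos: [0.6621, -0.0006, 0.1363]
tool_rot: [0.704, -0.704, 0.07, -0.071]
contact_force: [-1.0, -0.2, 0.9]
gripper_width: 0.002
```

```bash
python3 - <<'E'
from h import *
from plant import manip
st(manip)
f=manip.grab_frame("side");cv2.imwrite("pics/s3.png",f["img"][130:330,200:430].repeat(3,0).repeat(3,1))
look(manip,"b2")
E
```

```text
t 7.95 tray mm [96.4 -9.9 80.3] F [-1.  -0.2  0.9] w 0.002 j6 0.09
[306. 182.] [10 22 63] tray [85.1  5.1]
[203. 254.] [ 13  20 111] tray [-56.1 128.5]
```

View pics/s3.png

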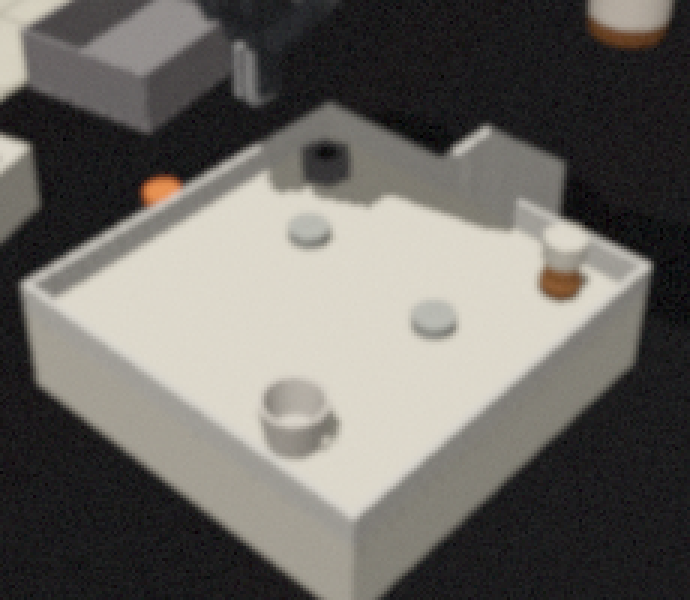

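B is off the deck. A at crop (309,230), C (433,318), the nut, vial and crucible all stand as they were. Next I'll descend outboard of A and push it towards -x.

Call:
drive_tool(
  motion=[
    [[0,1,0],[0,0,0],1],
    [[0,1,0.03],[0,0,0],1],
    [[0,0.6,0],[0,0,0],1],
    [[0,0.4,0],[0,0,0],1],
    [[0,0,0],[0,0,0],1],
    [[-0.2,0,0],[0,0,0],1],
    [[-0.3,0,0],[0,0,0],1],
    [[-0.4,0,0],[0,0,0],1],
    [[-0.4,0,0],[0,0,0],1],
    [[-0.4,0,0],[0,0,0],1],
    [[-0.4,0,0],[0,0,0],1],
    [[-0.3,0,0],[0,0,0],1],
  ],
)

```text
time: 9.25
tool_pos: [0.6007, 0.0118, 0.0614]
tool_rot: [-0.704, 0.704, -0.071, 0.071]
contact_force: [0.8, -0.6, -0.7]
gripper_width: 0.001
```

Call:
drive_tool(
  motion=[
    [[-0.2,0,0],[0,0,0],1],
    [[0,0,0],[0,0,0],1],
    [[0.4,0,0],[0,0,0],1],
    [[0,-1,0],[0,0,0],1],
    [[0,-1,0],[0,0,0],1],
    [[0,-1,0.8],[0,0,0],1],
    [[0,0,1],[0,0,0],1],
    [[-0.8,0,1],[0,0,0],0.76],
    [[-0.5,0,0],[0,0,0],0.76],
  ],
)

```text
time: 10.15
tool_pos: [0.5894, 0.0877, 0.1366]
tool_rot: [0.704, -0.703, 0.07, -0.07]
contact_force: [0.4, -0.7, 0.2]
gripper_width: 0.121
```

```bash
cat >>h.py <<'E'
def slook(manip):
    f=manip.grab_frame("side");im=f["img"];T=np.load("tray.npz");R,t=T["R"],T["t"]
    q=proj(f,np.c_[np.array([[-118,-98],[118,-98],[118,143],[-118,143]])/1000@R.T+t,[.056]*4])
    dm=np.zeros(im.shape[:2],np.uint8);cv2.fillPoly(dm,[q.astype(np.int32)],255)
    d=im[...,2].astype(int)-im[...,0]
    mm=((dm>0)&(d<12)&(im.max(2)>100)).astype(np.uint8);_,l,s,c=cv2.connectedComponentsWithStats(mm)
    for i in range(1,len(s)):
        if s[i,4]>50: print("side",c[i].round(),s[i,2:],"tray",((ray(f,c[i],.064)[0]-t)@R*1000).round(1))
    return f
E
python3 - <<'E'
from h import *
from plant import manip
st(manip);slook(manip);look(manip,"a1")
E
```

```text
t 10.15 tray mm [ 7.3 61.8 80.6] F [ 0.4 -0.7  0.2] w 0.121 j6 0.22
side [293. 198.] [ 7 21 78] tray [ 81. -13.]
side [321. 217.] [ 17  17 180] tray [ 5.3 -4.7]
side [306. 267.] [ 197   86 1142] tray [-58.7 100.5]
side [344. 235.] [ 17  16 186] tray [-53.7   3.9]
[353. 188.] [ 21  23 305] tray [ 91.3 -66.1]
[371. 213.] [ 15  62 124] tray [  59.9 -100.6]
[304. 233.] [ 18  20 273] tray [ 8.8 -8.8]
[230. 251.] [ 25  34 270] tray [-41.9  90.8]
[203. 254.] [ 13  20 113] tray [-56.2 128.4]
[288. 271.] [ 15  19 205] tray [-51.6  -0.2]
[351. 306.] [14 57 95] tray [ -80.4 -100.4]
```

View pics/a1.png

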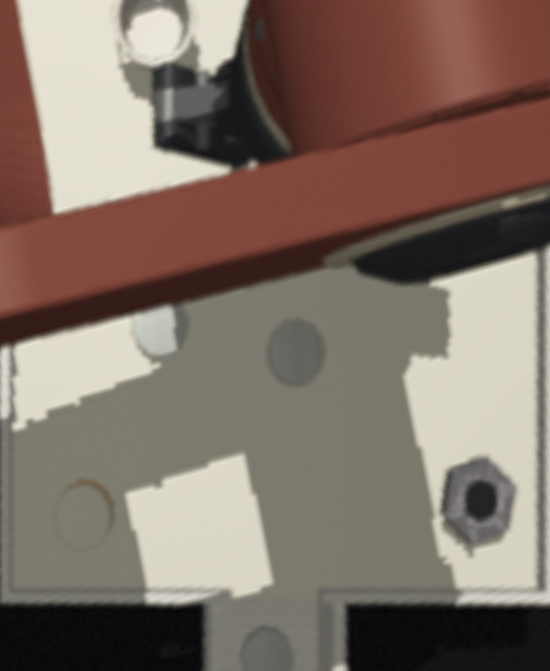

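B lies in the slot at (266,650), and A is at about (9,-8.6) mm at (296,352). I'll cradle-push A now.

Call:
drive_tool(
  motion=[
    [[0.04,1,-0.4],[0,0,0],0.76],
    [[0,1,-0.4],[0,0,0],0.76],
    [[0,0.6,0],[0,0,0],0.76],
    [[0,0.42,0],[0,0,0],0.76],
    [[0,0,-0.2],[0,0,0],0.76],
    [[0,0,-0.3],[0,0,0],0.76],
    [[0,0,-0.3],[0,0,0],0.76],
    [[0,0,-0.3],[0,0,0],0.76],
    [[-0.03,0,-0.4],[0,0,0],0.76],
    [[-0.03,0,-0.4],[0,0,0],0.76],
    [[-0.04,0,-0.4],[0,0,0],0.76],
    [[-0.04,0,-0.4],[0,0,0],0.76],
  ],
)

```text
time: 11.45
tool_pos: [0.5686, -0.0005, 0.0609]
tool_rot: [0.704, -0.704, 0.071, -0.071]
contact_force: [0.1, 0.6, 1.6]
gripper_width: 0.12
```

Call:
drive_tool(
  motion=[
    [[-0.04,0,-0.4],[0,0,0],0.76],
    [[-0.04,0,-0.4],[0,0,0],0.76],
    [[-0.04,0,-0.4],[0,0,0],0.76],
    [[-0.04,0,-0.4],[0,0,0],0.76],
    [[-0.02,0,-0.4],[0,0,0],0.76],
    [[0,0,0],[0,0,0],0.76],
  ],
)

```text
time: 12.05
tool_pos: [0.5541, -0.049, 0.0607]
tool_rot: [-0.703, 0.704, -0.071, 0.071]
contact_force: [-0.4, -0.2, -0.6]
gripper_width: 0.12
```

```bash
python3 - <<'E'
from h import *
from plant import manip
st(manip)
E
```

```text
t 12.05 tray mm [  0.5 -79.2   4.7] F [-0.4 -0.2 -0.6] w 0.12 j6 -0.02
```

Now the same finish as for B, then move over to C's outboard side.

Call:
drive_tool(
  motion=[
    [[-0.02,0,0.2],[0,0,0],1],
    [[0,0,0],[0,0,0],1],
    [[0,0,-0.3],[0,0,0],1],
    [[0,0,-0.2],[0,0,0],1],
    [[0,0,-0.2],[0,0,0],1],
    [[0,0,-0.24],[0,0,0],1],
    [[0,0,0],[0,0,0],1],
  ],
)

```text
time: 12.75
tool_pos: [0.5502, -0.0666, 0.0608]
tool_rot: [-0.703, 0.704, -0.071, 0.071]
contact_force: [-1.1, 0.4, -0.0]
gripper_width: 0.004
```

Call:
drive_tool(
  motion=[
    [[0,0,0.4],[0,0,0],1],
    [[0,-0.5,0.8],[0,0,0],1],
    [[0,-1,0.6],[0,0,0],1],
    [[0,-1,0.6],[0,0,0],1],
    [[-1,-0.5,0.8],[0,0,0],1],
    [[-1,0,0.8],[0,0,0],1],
    [[-1,0,0],[0,0,0],1],
    [[-0.8,0,0],[0,0,0],1],
    [[0,0,0],[0,0,0],1],
  ],
)

```text
time: 13.65
tool_pos: [0.4754, 0.0525, 0.1354]
tool_rot: [0.704, -0.703, 0.07, -0.07]
contact_force: [0.1, 1.1, -0.4]
gripper_width: 0.002
```

```bash
python3 - <<'E'
from h import *
from plant import manip
st(manip);slook(manip);look(manip,"a2")
E
```

```text
t 13.65 tray mm [-97.2   4.2  79.4] F [ 0.1  1.1 -0.4] w 0.002 j6 0.15
side [308. 180.] [17 11 69] tray [ 98.5 -71.7]
side [366. 210.] [ 16  18 110] tray [-39.7 -75.1]
side [306. 267.] [ 197   86 1130] tray [-57.9  99.9]
side [344. 236.] [ 15  13 151] tray [-55.5   5.3]
[353. 188.] [ 21  23 303] tray [ 91.2 -66.1]
[373. 208.] [14 61 80] tray [  68.8 -101.3]
[203. 250.] [14 11 67] tray [-50.3 129.5]
[281. 259.] [ 25  17 199] tray [-37.   15.1]
[352. 300.] [ 16  64 130] tray [ -70.5 -100.1]
```

View pics/a2.png

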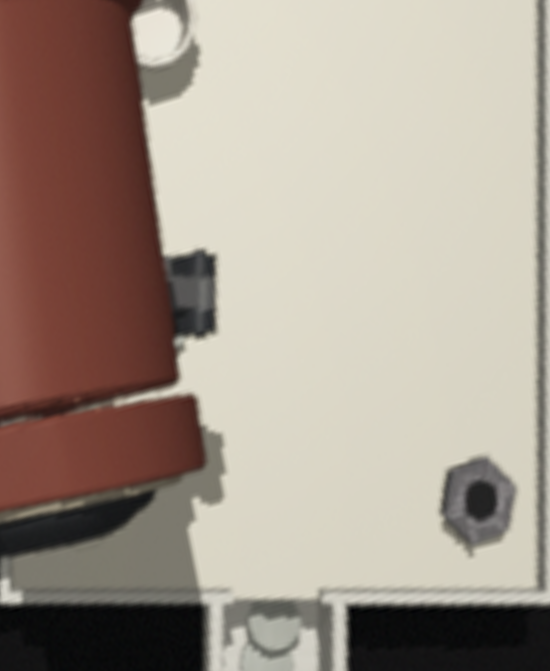

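The deck is clear apart from C under the arm. The slot at (273,630) holds A over B, so I'll check their heights by range.

```bash
python3 - <<'E'
from h import *
f=load("a2.npz");T=np.load("tray.npz");z=f["range_z"]
v,u=np.mgrid[:400,:640];K=f["camera_matrix"];W=f["world_from_camera"]
P=np.stack([(u-K[0,2])/K[0,0]*z,(v-K[1,2])/K[1,1]*z,z],-1)@W[:3,:3].T+W[:3,3]
Q=np.dstack([(P[...,:2]-T["t"])@T["R"],P[...,2]-.056])*1000
s=(abs(Q[...,0])<23)&(Q[...,1]<-106)&(Q[...,1]>-146)
for y0 in range(-146,-104,6):
    print(y0,[int(np.median(Q[...,2][s&(Q[...,1]>=y0)&(Q[...,1]<y0+6)&(Q[...,0]>=x0)&(Q[...,0]<x0+8)])) if (s&(Q[...,1]>=y0)&(Q[...,1]<y0+6)&(Q[...,0]>=x0)&(Q[...,0]<x0+8)).any() else None for x0 in range(-24,24,8)])
E
```

```text
-146 [-49, -48, -38, -40, -49, -49]
-140 [-49, -41, -40, -40, -46, -50]
-134 [-49, -41, -38, -34, -48, -49]
-128 [-49, -48, -27, -27, -30, -48]
-122 [-49, -49, -29, -30, -30, -49]
-116 [-50, -49, -33, -33, -34, -48]
-110 [-50, -49, -35, -35, -37, -48]
```

Both discs are at least 27 mm below the deck, with A leaning on B. Now C.

Call:
drive_tool(
  motion=[
    [[0,1,-0.1],[0,0,0],1],
    [[0,1,0],[0,0,0],1],
    [[0,0.6,0],[0,0,0],1],
    [[0,0.38,0],[0,0,0],1],
    [[0.2,0,0],[0,0,0],1],
    [[0.3,0,0],[0,0,0],1],
    [[0.3,0,0],[0,0,0],1],
    [[0.4,0,0],[0,0,0],1],
    [[0.4,0,0],[0,0,0],1],
    [[0.4,0,0],[0,0,0],1],
    [[0.4,0,0],[0,0,0],1],
    [[0.4,0,0],[0,0,0],1],
  ],
)

```text
time: 14.95
tool_pos: [0.5461, 0.0345, 0.0613]
tool_rot: [0.704, -0.704, 0.071, -0.071]
contact_force: [-1.0, -0.8, -0.1]
gripper_width: -0.001
```

Call:
drive_tool(
  motion=[
    [[0.2,0,0],[0,0,0],1],
    [[0,0,0],[0,0,0],1],
    [[-0.4,0,0],[0,0,0],1],
    [[0,-1,0],[0,0,0],1],
    [[0,-1,0],[0,0,0],1],
    [[0,-1,0.8],[0,0,0],1],
    [[0,0,1],[0,0,0],1],
    [[0.8,0,0.6],[0,0,0],0.76],
    [[0.5,0,0],[0,0,0],0.76],
    [[0,0,0],[0,0,0],0.76],
  ],
)

```text
time: 15.95
tool_pos: [0.5844, 0.0877, 0.1362]
tool_rot: [-0.703, 0.704, -0.071, 0.071]
contact_force: [0.3, -1.3, 0.6]
gripper_width: 0.117
```

```bash
python3 - <<'E'
from h import *
from plant import manip
st(manip);slook(manip);look(manip,"c1")
E
```

```text
t 15.95 tray mm [ 2.4 60.8 80.2] F [ 0.3 -1.3  0.6] w 0.117 j6 0.22
side [296. 199.] [ 8 20 77] tray [ 73.3 -12.7]
side [320. 222.] [ 18  18 176] tray [-2.4  5.4]
side [307. 267.] [ 197   85 1123] tray [-58.6 100.1]
[353. 188.] [ 21  23 304] tray [ 91.3 -66.1]
[371. 213.] [ 15  62 118] tray [  60.8 -100.8]
[295. 236.] [ 19  19 275] tray [1.  2.1]
[230. 255.] [ 22  26 258] tray [-47.7  89.8]
[203. 255.] [ 13  20 112] tray [-56.6 128.3]
[351. 307.] [15 57 98] tray [ -81.1 -100.3]
```

Call:
drive_tool(
  motion=[
    [[-0.08,1,-0.3],[0,0,0],0.76],
    [[0,1,-0.3],[0,0,0],0.76],
    [[0,0.6,0],[0,0,0],0.76],
    [[0,0.42,0],[0,0,0],0.76],
    [[0,0,-0.2],[0,0,0],0.76],
    [[0,0,-0.3],[0,0,0],0.76],
    [[0,0,-0.3],[0,0,0],0.76],
    [[0,0,-0.3],[0,0,0],0.76],
    [[0,0,-0.4],[0,0,0],0.76],
    [[0,0,-0.4],[0,0,0],0.76],
    [[0,0,-0.4],[0,0,0],0.76],
    [[0,0,-0.4],[0,0,0],0.76],
  ],
)

```text
time: 17.25
tool_pos: [0.5656, 0.0067, 0.061]
tool_rot: [0.704, -0.704, 0.071, -0.071]
contact_force: [0.3, 1.2, 1.1]
gripper_width: 0.123
```

Call:
drive_tool(
  motion=[
    [[0,0,-0.4],[0,0,0],0.76],
    [[0,0,-0.4],[0,0,0],0.76],
    [[0,0,-0.4],[0,0,0],0.76],
    [[0,0,-0.4],[0,0,0],0.76],
    [[0,0,-0.4],[0,0,0],0.76],
    [[0,0,-0.2],[0,0,0],0.76],
    [[0,0,0],[0,0,0],0.76],
  ],
)

```text
time: 17.95
tool_pos: [0.5546, -0.0471, 0.0607]
tool_rot: [-0.703, 0.704, -0.071, 0.071]
contact_force: [-0.7, 0.1, 0.3]
gripper_width: 0.124
```

```bash
python3 - <<'E'
from h import *
from plant import manip
st(manip)
E
```

```text
t 17.95 tray mm [  0.6 -77.2   4.7] F [-0.7  0.1  0.3] w 0.124 j6 -0.02
```

Call:
drive_tool(
  motion=[
    [[-0.02,0,0.2],[0,0,0],1],
    [[0,0,0],[0,0,0],1],
    [[0,0,-0.3],[0,0,0],1],
    [[0,0,-0.3],[0,0,0],1],
    [[0,0,-0.2],[0,0,0],1],
    [[0,0,-0.24],[0,0,0],1],
    [[0,0,0],[0,0,0],1],
  ],
)

```text
time: 18.65
tool_pos: [0.55, -0.0677, 0.0608]
tool_rot: [-0.703, 0.704, -0.071, 0.071]
contact_force: [1.0, -0.5, 0.1]
gripper_width: 0.001
```

Call:
drive_tool(
  motion=[
    [[0,0,0.4],[0,0,0],1],
    [[0,-0.5,0.8],[0,0,0],1],
    [[0,-1,0.6],[0,0,0],1],
    [[0,-1,0.6],[0,0,0],1],
    [[0,-1,0.8],[0,0,0],1],
    [[-0.5,-1,1],[0,0,0],1],
    [[-0.5,-0.5,1],[0,0,0],1],
    [[-0.5,0,1],[0,0,0],1],
    [[-0.5,0,1],[0,0,0],1],
    [[-0.5,0,1],[0,0,0],1],
    [[-0.5,0,1],[0,0,0],1],
    [[-0.5,0,1],[0,0,0],1],
  ],
)

```text
time: 19.85
tool_pos: [0.5144, 0.2025, 0.1858]
tool_rot: [0.704, -0.703, 0.071, -0.071]
contact_force: [-0.9, 0.3, 0.1]
gripper_width: 0.005
```

Call:
drive_tool(
  motion=[
    [[-0.7,0,1],[0,0,0],1],
    [[-0.7,0,1],[0,0,0],1],
    [[-0.7,0,1],[0,0,0],1],
    [[-0.7,0,1],[0,0,0],1],
    [[-0.7,0,1],[0,0,0],1],
    [[-0.7,0,1],[0,0,0],1],
    [[0,0,0],[0,0,0],1],
    [[0,0,0],[0,0,0],1],
  ],
)

```text
time: 20.65
tool_pos: [0.4414, 0.3692, 0.1857]
tool_rot: [-0.703, 0.704, -0.07, 0.07]
contact_force: [-0.2, -0.4, -0.2]
gripper_width: 0.006
```

```bash
python3 - <<'E'
from h import *
from plant import manip
st(manip);look(manip,"e")
f=load("e.npz");T=np.load("tray.npz");z=f["range_z"]
v,u=np.mgrid[:400,:640];K=f["camera_matrix"];W=f["world_from_camera"]
P=np.stack([(u-K[0,2])/K[0,0]*z,(v-K[1,2])/K[1,1]*z,z],-1)@W[:3,:3].T+W[:3,3]
Q=np.dstack([(P[...,:2]-T["t"])@T["R"],P[...,2]-.056])*1000
s=(abs(Q[...,0])<22)&(Q[...,1]<-108)&(Q[...,1]>-145)
print("slot top z rel deck",np.percentile(Q[...,2][s],[5,50,95,99]))
print("vial",(ray(f,[332,306],.096)-T["t"])@T["R"]*1000)
E
```

```text
t 20.65 tray mm [-194.6  307.5  129.7] F [-0.2 -0.4 -0.2] w 0.006 j6 0.77
[353. 188.] [ 21  23 304] tray [ 91.3 -66.1]
[373. 208.] [14 61 80] tray [  68.6 -101.3]
[203. 255.] [ 14  20 119] tray [-56.2 128.2]
slot top z rel deck [-51.05988885 -40.65667652 -14.94613628 -12.4346397 ]
vial [[-84.89167566 -72.23149313]]
```

View pics/e.png

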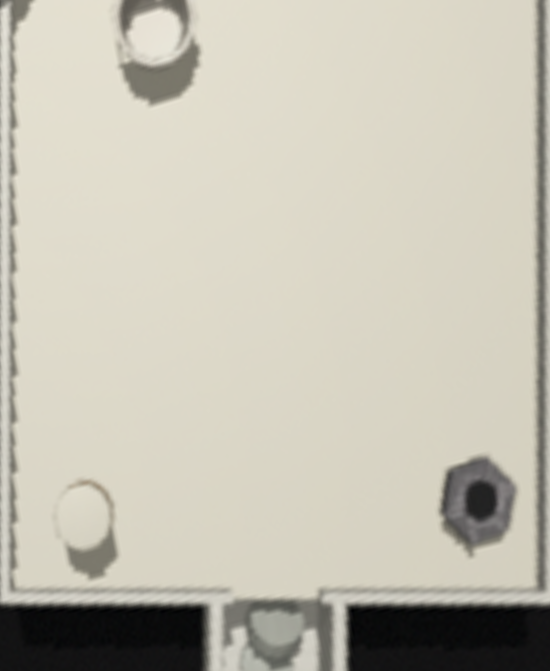

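The deck holds only the crucible (155,35), vial (85,515) and nut (480,500), all where they were. All three discs are in the slot at (275,640), with the highest point 12 mm below the deck.

```bash
python3 -c "
from plant import manip
print(manip.job_done())"
```

```text
the job is handed in; nothing more can be done
None
```

All three discs are in the slot and the job is handed in, at about 21 s of the 72 s allowed. I slid them along the deck with the fingertips one at a time, and each was through the gap before I started the next.

- **First two discs:** a picture showed the first in the slot before the second went through. The range data then put both at least 27 mm below the deck before I touched the third.
- **Final look from above:** no discs are left on the deck. The highest point in the slot is about 12 mm below deck level. The second disc came to rest leaning on the first, and the third lies on top of them.
- **Nut, vial and crucible:** all three look unmoved. The nut measured within about 0.3 mm of its first position. The crucible's blob was within 0.2 mm, and I checked the vial by eye only.
- **Forces:** readings, taken only at the end of each move, stayed under about 2 N.
- **One disagreement:** the two cameras differed by about 3 mm on where the second and third discs lay after being pushed sideways. I blame shadow for this. I took a position in between, and the discs went through without trouble.

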